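Index the finishing carousel and start its captive locking screw

TASK

On the carousel, turn the round plate by its upright handle until the cradle that holds the figure casting faces the stand, with that cradle's rim notch under the bolt. Then push the winged screw-knob down so the bolt enters the notch, and keep it down while you turn it clockwise to start the thread; go on turning until the knob is at its stop and the plate is locked. Leave the things lying around where they are.

Things in the scene. Friction and masses are not known exactly. Their poses are not given: they have to be found in the camera images.
- carousel: the fixed grey base, 205 x 170 mm, screwed to the bench; origin on the bench under the axis of the round plate; z up. Its -x axis points from the plate's axis to the stand that carries the bolt and knob. The stand (column 24 x 50 mm, 84 mm high, with an arm and a steel bush 56 mm across reaching over the rim) and the bolt are 93 mm from the plate's axis; the column's outer face is 136 mm from it
- turret (a joint): angle (rad) of the round aluminium plate (radius 104 mm, 18 to 34 mm above the bench), counter-clockwise seen from above positive, range -2.5 to 2.5; at 0 the notch of the loaded cradle is exactly under the bolt. Each of three cradles, 120 degrees apart, has one notch, 18 mm wide, at its outer side; two cradles are empty. The plate turns with light friction and stays where it is left; the rounded bolt end centres it by itself from about 3 degrees off
- loaded_notch (a point): middle of the notch beside the cradle that holds the white resin casting (68 mm long, lying along the rim, fixed under a wire strap), 93 mm from the plate's axis, at the height of the plate's top, 34 mm above the bench
- handle_grip (a point): on the centre line of the black upright handle of the plate, 20 mm thick there, 78 mm from the plate's axis, directly opposite the loaded cradle; this point is 98 mm above the bench, the handle's top 118 mm and the plate 34 mm; grip it from above with any yaw and lead it round the plate's axis
- knob_grip (a point): centre of the wing of the black screw-knob on the stand, a bar 70 mm long (this point's x axis), 15 mm thick (its y axis, grip across this) and 28 mm high; this point is 121 mm above the bench while the knob is up. The wing stands on a round flange 60 mm across whose top is 13 mm below this point: fingertips reaching down beside the wing can push on it. The gap under the flange closes as the knob goes down. The point sinks with the bolt and the wing turns with the knob
- bolt (a joint): how far the bolt and the knob have gone down (m), 0 to 0.015; a spring pushes them up with about 3 N at 0 and 5 N at full depth. It goes freely down 10 mm and more when the plate is indexed; over the plain rim it stops after 1 to 4 mm
- knob (a joint): angle of the knob (rad), clockwise seen from above positive, stops at 0 and 2.5. Clockwise lowers the wing's yaw. It starts between 0 and 0.3. Unless the bolt is pushed at least 8.5 mm down (push 10 to 11 mm) the knob is blocked near 0.4 rad; pushed down, it starts the thread there, from about 0.7 rad the thread holds it down when let go, and turning draws it down a further 5 mm (2.6 mm per rad) up to the stop. It turns stiffly (under 0.15 N m) and takes two grasps or more

How it is judged:
On the way, in this order (a step that is already met when the one before it is completed fails the run):
1. the notch of the loaded cradle is brought under the bolt (within 0.12 rad) with the bolt still up (value of joint turret between -0.12 and 0.12 rad and value of joint bolt below 0.003 m), for 0.2 s.
2. the knob is pushed down into that notch (7.5 mm or more) before it is screwed (value of joint bolt above 0.0075 m and value of joint knob below 0.9 rad and value of joint turret between -0.12 and 0.12 rad), for 0.05 s.
3. the thread has started: turned past 1.1 rad and down (value of joint knob above 1.1 rad and value of joint bolt above 0.008 m), for 0.1 s.
At the end, for the whole second after the job is handed in: the knob is screwed to within 0.35 rad of its stop (past 2.15 rad) and at rest, the bolt is at least 11 mm down, and the plate stands with the loaded cradle's notch at the bolt (within 0.07 rad) (value of joint knob above 2.15 rad and value of joint bolt above 0.011 m and value of joint turret between -0.07 and 0.07 rad and velocity of joint knob between -0.1 and 0.1 rad/s); the robot touches nothing.
It fails at once if a bystander (sanding block, brush, loose casting, tape, tub or file) is moved more than 40 mm (distance of any of sand_block, dust_brush, casting_02, casting_03, pack_tape_a, wax_tub, file_flat from where it was at the start of the episode above 0.04 m).
It also fails if it takes over 64 s, if anything falls off the work surface, if the arm or the gripper's body presses on something with over 40 N, if the wrist force passes 120 N, or if a joint passes its speed limit or range.

ROBOT

A 6-joint arm with a two-finger parallel gripper is mounted at the origin on a cart in front of the work surface, level with it; the furniture and walls round the work are solid. World frame = base frame: x ahead of the robot, y to its left, z up, the work surface at z = 0. Lengths are in m, angles in rad, forces in N, time in s.
With the tool pointing down it reaches from about 0.375 to 0.975 m from the base axis. Payload 3.8 kg.
Tool frame: the origin (TCP) lies at the very end of the fingers, on their centre line; the grasp point (between the pads) lies 19 mm behind it; z points along the fingers, y is the line along which they close (so a half turn about z gives the same grasp; the last joint's range is limited). The gripper opens to 85 mm and grips with 20 to 120 N. Pads are 22 mm wide; open, the fingers measure 114 mm over their backs; the gripper's body (76 mm by 85 mm) begins 54 mm behind the grasp point. The pads swing forward as they close: fully open they stand 13 mm farther back than shut.
Start: joints at [-1.308, 0.264, 1.604, -0, 1.274, -0.037], TCP at [0.199, -0.645, 0.231] pointing down, gripper open.
Joint ranges: [-2.63, 2.63], [-0.94, 2.18], [0.31, 2.57], [-1.31, 4.45], [0, 2.66], [-2.55, 2.55]. Speed limits (rad/s): [2.57, 2.57, 3.14, 3.14, 3.14, 3.14].

INTERFACE

Orientations are given as a rotation vector (axis times angle).
In Python, from workcell import monitor, viewer, job gives the robot as it stands. The module is installed in compiled form; this text tells all that it offers.
- The arm moves only by the tool step_arm, never from a script. Its argument "series" is one flat list of numbers, 4 for each row, row after row: the shift along the tool's x, y, z in m, then the turn about the tool's z in rad. A call has 1 to 8 rows; each row is the pose to reach, as a shift and turn from the pose commanded when the call began, along the tool's axes at that moment; what a row does not reach only later rows make up. A row lasts 1/8 s, in which the tool goes at most 62.5 mm and 10.7 degrees, less where a joint would pass 70% of its speed; a pose out of reach is approached as far as the arm can. A call with a gripper value outside its range is refused whole. "gripper" is the opening, from 0 (shut) to 1 (fully open), set as the call begins (left out, the last holds). The fingers move at their own pace and stop on an object; "newtons" is the grip in N (left out, the last holds). Time passes only in rows, so rows that repeat a pose let the fingers close. It gives the time, the measured TCP pose, the force, the opening and the grip force at its end, in the units of the state.
- monitor.read_state(): the state, without advancing time (a new reading comes with each control period).
- viewer.read_camera(name): name is "side" or "top"; returns a dict with "image" (420x560x3 uint8, red, green, blue), "intrinsics" (3x3 intrinsics, pixels), "distortion" ([k1, k2, p1, p2, k3] as OpenCV has them; the pictures are not rectified), "T" (4x4, takes a point from camera to world coordinates). Camera axes: x right, y up, looking along -z (the intrinsics and any distortion apply to the point x, -y, -z); pixel columns grow to the right and rows downward; lengths in m; the calibration is good to about 2 mm. A picture is of the moment at which its call begins. There is no depth.
- job.finish_job(): hands the job in; it is judged then, once.
Trained networks look in a picture, given as the dict that the camera call returned (one of the last four; its "shot" number tells which), for a name from the list of things; names that differ only in an ending like _2 or _b are one class to them, and where a whole thing is asked for, a point or a joint stands for the part that bears it (a point fixed in the world has none). Each returns a list of dicts, best first, with "score" (0 to 1); they miss things now and then, are a little off and sometimes report something else, mostly with a low value. They report only what shows in the picture. A call takes as long as a camera call.
- viewer.boxes_of(picture, label): "extent" ([centre column, centre row, width, height] in pixels, round what is visible of it).
- viewer.spot_point(picture, label): "point" ([column, row] in pixels: a listed point, or the origin of a listed thing).
The state is a dict: "time": time; "q": joint angles; "joint_vel": joint speeds; "joint_torque": joint torques, N m; "tool_pos": TCP position; "tcp_rot": TCP orientation; "wrist_force": force on the tool from outside, world axes, zero at the start; "torque": the same for the moment, N m; "width": opening from 0.0 (shut) to 1.0 (fully open); "grip_force": force on a finger pad.
Only numpy, scipy, OpenCV 4.12 (cv2) and the standard library are available. Lean on these libraries where they do the work, as an engineer would, in place of code of your own. Each camera call takes 0.05 s, during which the arm holds its last target. There are 200 camera calls.

## Working session

There is one attempt and no reset: what is moved stays moved. The work goes in short steps, Python scripts to look and compute and a tool call to move; the robot and the scene stay as the last step left them, time stands still between calls to the robot, and variables do not carry over. Pictures are saved under pics/ and viewed, at most 10 in all, crops included, and the job is handed in when it is done.

Besides the shell and the picture viewer there is one more tool, called in YAML: its name, and indented under it one key for each argument. step_arm: Moves the arm, as the interface text tells. Its arguments: {"type":"object","properties":{"series":{"type":"array"},"gripper":{"type":"number"},"newtons":{"type":"number"}},"required":["series"]}

```bash
mkdir -p pics; cat > h.py <<'E'
import numpy as np, cv2
from workcell import monitor, viewer, job
from scipy.spatial.transform import Rotation as R
def ray(p,uv):
    n=cv2.undistortPoints(np.array([[uv]],float),np.array(p["intrinsics"]),np.array(p["distortion"]))[0,0]
    T=np.array(p["T"]); return T[:3,3],T[:3,:3]@np.array([n[0],-n[1],-1])
def at_z(p,uv,z):
    o,d=ray(p,uv); return o+d*(z-o[2])/d[2]
def tri(rs):
    A=0;b=0
    for o,d in rs:
        d=d/np.linalg.norm(d);M=np.eye(3)-np.outer(d,d);A=A+M;b=b+M@o
    return np.linalg.solve(A,b)
def proj(p,X):
    T=np.array(p["T"]);c=T[:3,:3].T@(np.array(X)-T[:3,3]);c=c*[1,-1,-1]
    return cv2.projectPoints(c.reshape(1,1,3),np.zeros(3),np.zeros(3),np.array(p["intrinsics"]),np.array(p["distortion"]))[0].ravel()
def save(p,n): cv2.imwrite("pics/"+n,p["image"][:,:,::-1])
E
python3 - <<'E'
from h import *
np.set_printoptions(precision=3,suppress=True)
P={n:viewer.read_camera(n) for n in("top","side")}
for n,p in P.items():
    save(p,n+"0.png"); print(n,np.array(p["T"])[:3,3])
Z=dict(carousel=0,loaded_notch=.034,handle_grip=.098,knob_grip=.121)
for l,z in Z.items():
    for n,p in P.items():
        for s in viewer.spot_point(p,l)[:3]: print(l,n,round(s["score"],2),np.array(s["point"]),at_z(p,s["point"],z))
s=monitor.read_state();print(s["tool_pos"],s["tcp_rot"],R.from_rotvec(s["tcp_rot"]).as_matrix(),s["width"])
E
```

```text
top [0.484 0.066 0.939]
side [ 0.573 -0.712  0.457]
carousel top 0.67 [278.5 211.5] [0.574 0.077 0.   ]
carousel side 0.63 [287.7 253.4] [0.575 0.064 0.   ]
loaded_notch side 0.61 [243.  247.4] [0.501 0.024 0.034]
handle_grip top 0.66 [261.3 171.6] [0.639 0.11  0.098]
handle_grip side 0.61 [323.9 189.5] [0.639 0.124 0.098]
knob_grip top 0.81 [281.6 258.4] [0.478 0.069 0.121]
knob_grip side 0.67 [232.8 190.6] [0.483 0.06  0.121]
[ 0.199 -0.645  0.231] [-3.106 -0.469  0.   ] [[ 0.955  0.295 -0.   ]
 [ 0.295 -0.955  0.   ]
 [-0.    -0.    -1.   ]] 1.0018946428654187
```

View pics/top0.png

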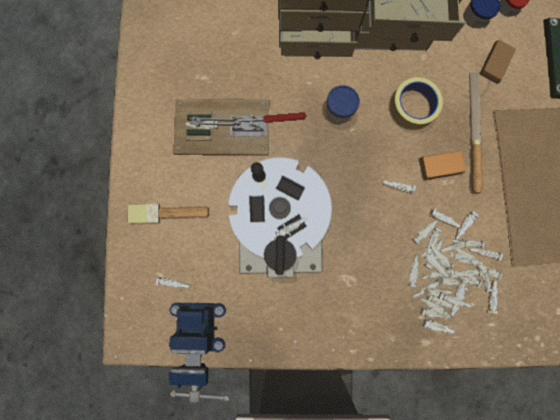

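View pics/side0.png

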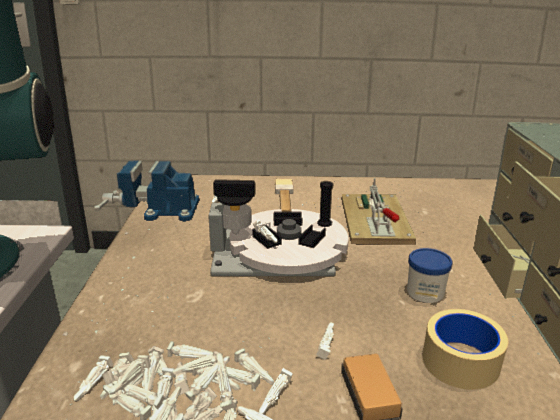

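The top view shows the plate centred near (279,208), the handle at (258,172) and the casting at (291,228). The knob is at (281,255), with its wing nearly along world x. The side view agrees. Next I'll fit the plate rim and refine these positions.

```bash
python3 - <<'E'
from h import *
from scipy.optimize import least_squares
np.set_printoptions(precision=4,suppress=True)
P={n:viewer.read_camera(n) for n in("top","side")}
p=P["top"]; im=p["image"].astype(int)
hsv=cv2.cvtColor(p["image"],cv2.COLOR_RGB2HSV)
m=((hsv[...,1]<50)&(hsv[...,2]>150)).astype(np.uint8)
m[:140]=0;m[280:]=0;m[:,:215]=0;m[:,345:]=0
pts=[]
c=(279.5,208)
for a in np.arange(0,2*np.pi,.03):
    u=np.array([np.cos(a),np.sin(a)])
    r=[r for r in np.arange(30,62,.5) if m[int(round(c[1]+r*u[1])),int(round(c[0]+r*u[0]))]]
    if r: pts.append(np.array(c)+max(r)*u)
W=np.array([at_z(p,q,.034)[:2] for q in pts])
f=least_squares(lambda v:np.hypot(*(W-v[:2]).T)-v[2],[.574,.075,.104],loss="soft_l1",f_scale=.002)
print("plate",f.x,len(W))
X={}
for l in("handle_grip","knob_grip","carousel"):
    X[l]=tri([ray(q,viewer.spot_point(q,l)[0]["point"]) for q in P.values()]);print(l,X[l])
    print(' dist',np.hypot(*(X[l][:2]-f.x[:2])),'ang',np.arctan2(*(X[l][:2]-f.x[:2])[::-1]))
# wing direction
g=hsv[225:285,255:310,2]<45
ys,xs=np.nonzero(g)
d=cv2.resize(p["image"][150:285,215:345,::-1],None,fx=4.4,fy=4.4,interpolation=cv2.INTER_CUBIC)
cv2.imwrite("pics/c1.png",np.clip(d.astype(float)*1.6,0,255))
E
```

```text
plate [0.574  0.0751 0.1055] 197
handle_grip [0.6372 0.1177 0.0969]
 dist 0.07617376635086491 ang 0.593557982557622
knob_grip [0.4821 0.0707 0.1192]
 dist 0.09197696095554735 ang -3.0932962082346602
carousel [ 0.5755  0.0769 -0.0038]
 dist 0.0023112511909001232 ang 0.8423309724969973[ WARN:0@3.220] global loadsave.cpp:1063 imwrite_ Unsupported depth image for selected encoder is fallbacked to CV_8U.
```

View pics/c1.png

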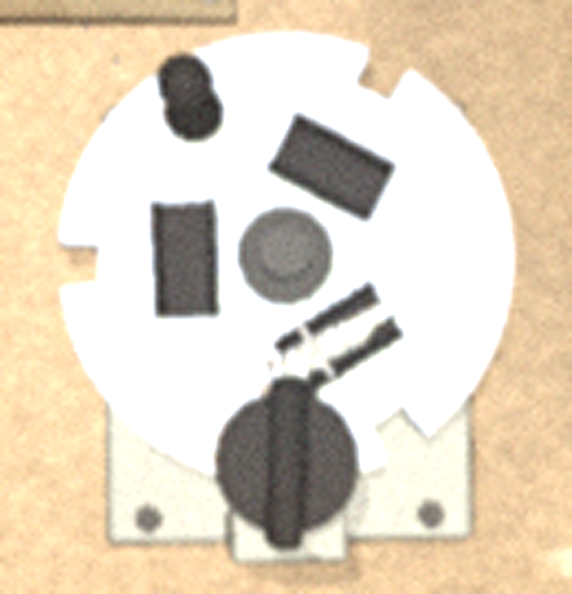

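The crop gives the notch angles: left about 1.62 rad, upper right about -0.49, loaded about -2.56. Base yaw is about 0.02–0.05, so the plate has to turn roughly -0.54 rad (clockwise). First I'll move above the handle.

```bash
cat >> h.py <<'E'
def go(xyz,yawy=None):
    s=monitor.read_state();M=R.from_rotvec(s["tcp_rot"]).as_matrix()
    d=M.T@(np.array(xyz)-s["tool_pos"]); y=np.arctan2(M[1,1],M[0,1])
    t=None if yawy is None else -((yawy-y+np.pi/2)%np.pi-np.pi/2)
    print("t",round(s["time"],2),"pos",np.round(s["tool_pos"],4),"ywy",round(y,3),"q6",round(s["q"][5],3),"d",np.round(d,4),"turn",t)
E
python3 -c "
from h import *
go([.639,.1185,.231],-.988)"
```

```text
t 0.9 pos [ 0.1994 -0.6449  0.2313] ywy -1.271 q6 -0.037 d [ 6.455e-01 -5.995e-01  3.000e-04] turn -0.2829959255114147
```

step_arm:
  series: [0.645, -0.599, 0, -0.283, 0.645, -0.599, 0, -0.283, 0.645, -0.599, 0, -0.283, 0.645, -0.599, 0, -0.283, 0.645, -0.599, 0, -0.283, 0.645, -0.599, 0, -0.283, 0.645, -0.599, 0, -0.283, 0.645, -0.599, 0, -0.283]
  gripper: 0.6
  newtons: 25

```text
time: 1.9
tool_pos: [0.4497, -0.2099, 0.2318]
tcp_rot: [3.008, 0.902, 0.002]
wrist_force: [0.1, -0.9, -0.1]
width: 0.603
grip_force: 0.0
```

step_arm:
  series: [0.339, -0.17, 0, 0, 0.339, -0.17, 0, 0, 0.339, -0.17, 0, 0, 0.339, -0.17, 0, 0, 0.339, -0.17, 0, 0, 0.339, -0.17, 0, 0, 0.339, -0.17, 0, 0, 0.339, -0.17, 0, 0]

```text
time: 2.9
tool_pos: [0.6381, 0.117, 0.2309]
tcp_rot: [3.008, 0.904, -0.002]
wrist_force: [0.0, -0.0, -0.2]
width: 0.597
grip_force: 0.0
```

```bash
python3 -c "
from h import *
go([.639,.1185,.08],-.988)
p=viewer.read_camera('side');save(p,'s1.png')
print(proj(p,[.639,.1185,.118]),proj(p,monitor.read_state()['tool_pos']),viewer.spot_point(p,'handle_grip')[:1])"
```

```text
t 2.9 pos [0.6381 0.117  0.2309] ywy -0.987 q6 1.13 d [ 0.0018 -0.0008  0.1509] turn 0.0011614966220621081
[324.78421057 180.28753435] [327.02058868 118.26023697] [{'point': [324.3, 191.4], 'score': 0.71}]
```

step_arm:
  series: [0.001, 0, 0.06, 0, 0.001, 0, 0.11, 0, 0.001, 0, 0.15, 0, 0.001, 0, 0.15, 0, 0.001, 0, 0.15, 0]

```text
time: 3.62
tool_pos: [0.6403, 0.1166, 0.0833]
tcp_rot: [3.009, 0.9, 0.004]
wrist_force: [0.6, 0.4, 0.5]
width: 0.597
grip_force: 0.0
```

step_arm:
  series: [0, 0, 0, 0, 0, 0, 0, 0, 0, 0, 0, 0, 0, 0, 0, 0, 0, 0, 0, 0]
  gripper: 0.0

```text
time: 4.25
tool_pos: [0.6412, 0.1175, 0.0842]
tcp_rot: [3.008, 0.903, 0.007]
wrist_force: [-0.9, -1.2, 6.9]
width: 0.263
grip_force: 24.3
```

```bash
python3 -c "
from h import *
c=np.array([.574,.0755]);s=monitor.read_state();p=s['tool_pos'][:2]-c
print(np.hypot(*p),np.arctan2(p[1],p[0]))
M=R.from_rotvec(s['tcp_rot']).as_matrix();a0=np.arctan2(p[1],p[0]);r=np.hypot(*p)
for k in range(1,9):
    a=a0-.54*k/8;d=M[:2,:2].T@(c+r*np.array([np.cos(a),np.sin(a)])-s['tool_pos'][:2]);print(np.round(d,4),round(.54*k/8,3))
"
```

```text
0.0792410209136126 0.5584308704465469
[-0.0003  0.0053] 0.068
[-0.001   0.0106] 0.135
[-0.002   0.0159] 0.203
[-0.0034  0.0211] 0.27
[-0.0051  0.0261] 0.338
[-0.0072  0.0311] 0.405
[-0.0096  0.0358] 0.473
[-0.0123  0.0404] 0.54
```

step_arm:
  series: [-0.0003, 0.0053, 0, 0.068, -0.001, 0.0106, 0, 0.135, -0.002, 0.0159, 0, 0.203, -0.0034, 0.0211, 0, 0.27, -0.0051, 0.0261, 0, 0.338, -0.0072, 0.0311, 0, 0.405, -0.0096, 0.0358, 0, 0.473, -0.0123, 0.0404, 0, 0.54]

```text
time: 5.25
tool_pos: [0.6539, 0.0775, 0.0843]
tcp_rot: [-3.14, -0.064, -0.01]
wrist_force: [1.1, 0.7, 5.0]
width: 0.266
grip_force: 24.2
```

step_arm:
  series: [0, 0, 0, 0, 0, 0, 0, 0, 0, 0, 0, 0]

```text
time: 5.62
tool_pos: [0.6539, 0.0774, 0.0843]
tcp_rot: [-3.14, -0.068, -0.01]
wrist_force: [1.8, -0.3, 5.7]
width: 0.262
grip_force: 24.3
```

step_arm:
  series: [0, 0, 0, 0, 0, 0, 0, 0, 0, 0, 0, 0, 0, 0, 0, 0]
  gripper: 0.6

```text
time: 6.12
tool_pos: [0.6508, 0.077, 0.0809]
tcp_rot: [3.141, 0.067, -0.001]
wrist_force: [-0.6, -0.5, 0.6]
width: 0.604
grip_force: 0.0
```

step_arm:
  series: [0, 0, -0.06, 0, 0, 0, -0.12, 0, -0.05, 0.05, -0.12, 0, -0.1, 0.1, -0.12, 0, -0.1, 0.15, -0.12, 0, -0.1, 0.15, -0.12, 0]

```text
time: 6.88
tool_pos: [0.5566, -0.0808, 0.2015]
tcp_rot: [3.14, 0.059, 0.0]
wrist_force: [1.2, 1.5, 0.9]
width: 0.598
grip_force: 0.0
```

```bash
python3 - <<'E'
from h import *
np.set_printoptions(precision=4,suppress=True)
go([.481,.0735,.2])
P={n:viewer.read_camera(n) for n in("top","side")}
p=P["top"]
for l,z in(("handle_grip",.098),("knob_grip",.121),("loaded_notch",.034),("carousel",0)):
    for n,q in P.items():
        r=viewer.spot_point(q,l)
        if r: print(l,n,round(r[0]["score"],2),np.array(r[0]["point"]),at_z(q,r[0]["point"],z))
d=cv2.resize(p["image"][150:285,215:345,::-1],None,fx=4.4,fy=4.4,interpolation=cv2.INTER_CUBIC)
cv2.imwrite("pics/c2.png",np.clip(d.astype(float)*1.3,0,255).astype(np.uint8))
E
```

```text
t 6.88 pos [ 0.5566 -0.0808  0.2015] ywy -1.533 q6 1.346 d [-0.0697 -0.1571  0.0013] turn None
handle_grip top 0.63 [281.8 164.3] [0.6535 0.0714 0.098 ]
handle_grip side 0.64 [334.3 202.5] [0.6529 0.0687 0.098 ]
knob_grip top 0.74 [282.9 255. ] [0.4839 0.067  0.121 ]
loaded_notch top 0.64 [282.2 253. ] [0.4878 0.0685 0.034 ]
loaded_notch side 0.7 [237.1 235. ] [0.4867 0.0667 0.034 ]
carousel top 0.82 [278.  212.2] [0.5722 0.0785 0.    ]
carousel side 0.74 [288.  249.4] [0.5759 0.0782 0.    ]
```

View pics/c2.png

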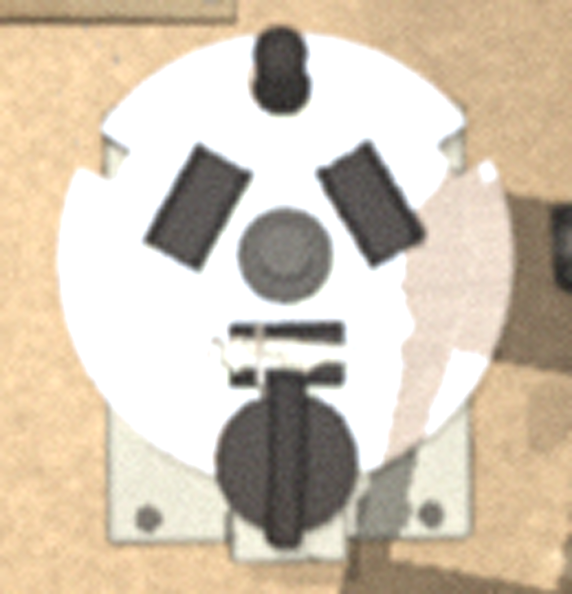

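The handle is now opposite the knob, and the notches at (110,160) and (460,158) are symmetric, so the plate is within about 0.02 rad. Next I'll move above the knob with the wrist turned back by half a turn, which leaves room for the whole clockwise turn.

step_arm:
  series: [-0.0686, -0.1556, 0, -1.4, -0.0686, -0.1556, 0, -1.4, -0.0686, -0.1556, 0, -1.4, -0.0686, -0.1556, 0, -1.4, -0.0686, -0.1556, 0, -1.4, -0.0686, -0.1556, 0, -1.4, -0.0686, -0.1556, 0, -1.4, -0.0686, -0.1556, 0, -1.4]
  gripper: 0.5

```text
time: 8.38
tool_pos: [0.4825, 0.0758, 0.2013]
tcp_rot: [2.354, 2.08, 0.0]
wrist_force: [-1.1, 0.4, 0.7]
width: 0.499
grip_force: 0.0
```

step_arm:
  series: [0, 0, 0, -1.4, 0, 0, 0, -1.4, 0, 0, 0, -1.4, 0, 0, 0, -1.4, 0, 0, 0, -1.4, 0, 0, 0, -1.4, 0, 0, 0, -1.4, 0, 0, 0, -1.4]

```text
time: 9.38
tool_pos: [0.4825, 0.0757, 0.2013]
tcp_rot: [-0.461, -3.108, -0.0]
wrist_force: [-0.1, 0.1, -0.2]
width: 0.5
grip_force: 0.0
```

```bash
python3 -c "
from h import *
go([.482,.072,.112],-1.58)"
```

```text
t 9.38 pos [0.4825 0.0757 0.2013] ywy 1.276 q6 -1.172 d [-0.0006 -0.0037  0.0893] turn -0.2851344728569636
```

step_arm:
  series: [-0.0005, -0.0035, 0, -0.16, -0.0005, -0.0035, 0, -0.285, -0.0005, -0.0035, 0.03, -0.285, -0.0005, -0.0035, 0.05, -0.285, -0.0005, -0.0035, 0.07, -0.285, -0.0005, -0.0035, 0.08, -0.285, -0.0005, -0.0035, 0.09, -0.285, -0.0005, -0.0035, 0.09, -0.285]

```text
time: 10.38
tool_pos: [0.4816, 0.0719, 0.1108]
tcp_rot: [-0.021, -3.14, 0.0]
wrist_force: [-0.7, -0.9, 0.1]
width: 0.501
grip_force: 0.0
```

```bash
python3 - <<'E'
from h import *
go([.482,.072,.112],-1.58)
d=[]
for n,(a,b,c,e) in dict(top=(190,300,220,340),side=(150,260,170,300)).items():
    p=viewer.read_camera(n); d.append(cv2.resize(p["image"][a:b,c:e,::-1],(390,400),interpolation=cv2.INTER_CUBIC))
cv2.imwrite("pics/c3.png",np.hstack(d))
E
```

```text
t 10.38 pos [0.4816 0.0719 0.1108] ywy 1.557 q6 -1.46 d [-0.0004  0.0001 -0.0012] turn -0.004450364814493568
```

View pics/c3.png

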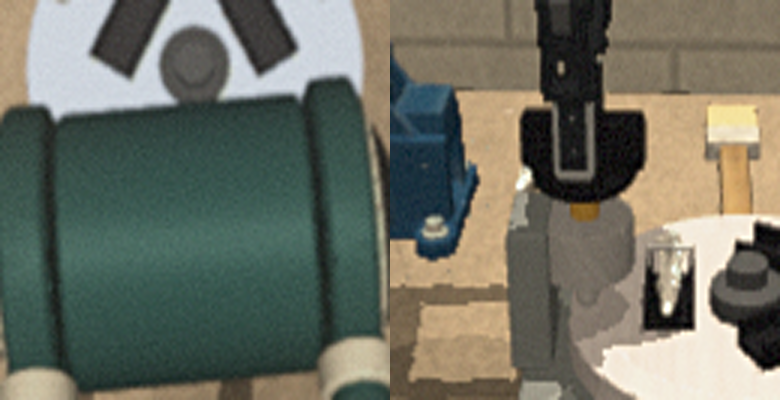

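Side view: the finger at crop (575,140) stands beside the wing, centred over the bolt at (585,210). Grip the wing now.

step_arm:
  series: [0, 0, 0, 0, 0, 0, 0, 0, 0, 0, 0, 0, 0, 0, 0, 0, 0, 0, 0, 0]
  gripper: 0.0
  newtons: 60

```text
time: 11.1
tool_pos: [0.4824, 0.0721, 0.1117]
tcp_rot: [0.022, 3.14, 0.001]
wrist_force: [0.4, 1.6, 2.4]
width: 0.16
grip_force: 61.3
```

step_arm:
  series: [0, 0, 0.003, 0, 0, 0, 0.006, 0, 0, 0, 0.009, 0, 0, 0, 0.012, 0, 0, 0, 0.012, 0, 0, 0, 0.012, 0]

```text
time: 11.85
tool_pos: [0.4823, 0.072, 0.0995]
tcp_rot: [0.022, 3.141, 0.0]
wrist_force: [1.7, 3.8, 3.1]
width: 0.159
grip_force: 61.4
```

```bash
python3 -c "
from h import *
go([.482,.072,.112],-1.58);print(monitor.read_state()['torque'])
p=viewer.read_camera('side')
cv2.imwrite('pics/c4.png',cv2.resize(p['image'][150:260,170:300,::-1],(650,550),interpolation=cv2.INTER_CUBIC))"
```

```text
t 11.85 pos [0.4823 0.072  0.0995] ywy 1.557 q6 -1.46 d [ 0.0003  0.     -0.0125] turn -0.004672415167202626
[ 0.77643749 -0.40412546 -0.04468438]
```

View pics/c4.png

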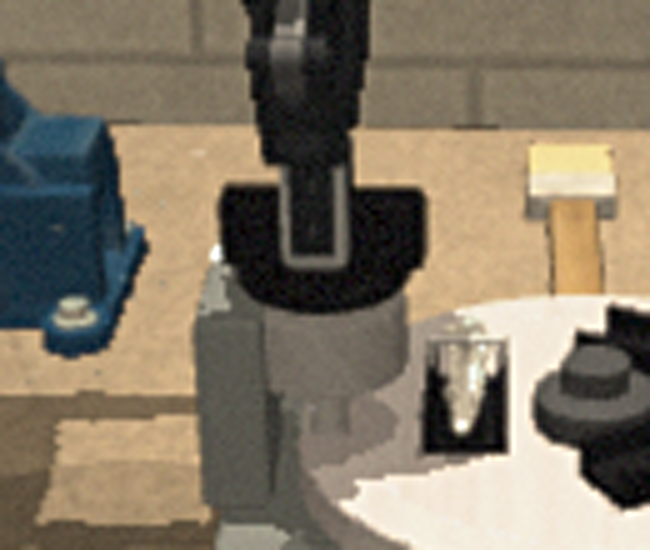

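The knob is down about 12 mm: the gap under the flange at (335,300) has closed. I'll back off slightly to about 10.5 mm and start turning.

step_arm:
  series: [0, 0, -0.001, 0.1, 0, 0, -0.0015, 0.2, 0, 0, -0.0015, 0.3, 0, 0, -0.0015, 0.4, 0, 0, -0.0015, 0.5, 0, 0, -0.001, 0.6, 0, 0, -0.001, 0.7, 0, 0, -0.0005, 0.8]

```text
time: 12.9
tool_pos: [0.4826, 0.0726, 0.1003]
tcp_rot: [1.248, 2.882, 0.003]
wrist_force: [2.7, 5.9, 4.0]
width: 0.16
grip_force: 61.5
```

```bash
python3 -c "
from h import *
go([.482,.072,.112],-1.58);print(monitor.read_state()['torque'],monitor.read_state()['wrist_force'])"
```

```text
t 12.9 pos [0.4826 0.0726 0.1003] ywy 0.753 q6 -0.657 d [ 0.     -0.0008 -0.0117] turn -0.8081522766801124
[ 1.13110525 -0.4883259   0.0311207 ] [2.65328279 5.87016134 4.02556221]
```

Turning freely with the wing held (width unchanged); continue.

step_arm:
  series: [0, 0, 0.0003, 0.1, 0, 0, 0.0005, 0.2, 0, 0, 0.0008, 0.3, 0, 0, 0.001, 0.4, 0, 0, 0.0013, 0.5, 0, 0, 0.0016, 0.6, 0, 0, 0.0018, 0.7, 0, 0, 0.0021, 0.8]

```text
time: 13.9
tool_pos: [0.4833, 0.0728, 0.0986]
tcp_rot: [2.272, 2.169, 0.005]
wrist_force: [3.3, 7.5, 3.5]
width: 0.165
grip_force: 61.5
```

```bash
python3 -c "
from h import *
go([.482,.072,.112],-1.58);print(monitor.read_state()['torque'],monitor.read_state()['wrist_force'])
p=viewer.read_camera('side')
cv2.imwrite('pics/c5.png',cv2.resize(p['image'][150:260,170:300,::-1],(650,550),interpolation=cv2.INTER_CUBIC))"
```

```text
t 13.9 pos [0.4833 0.0728 0.0986] ywy -0.047 q6 0.143 d [-0.0009 -0.0012 -0.0134] turn 1.533385149924462
[ 1.230751   -0.5536859   0.06426836] [3.27596377 7.50925571 3.47083617]
```

View pics/c5.png

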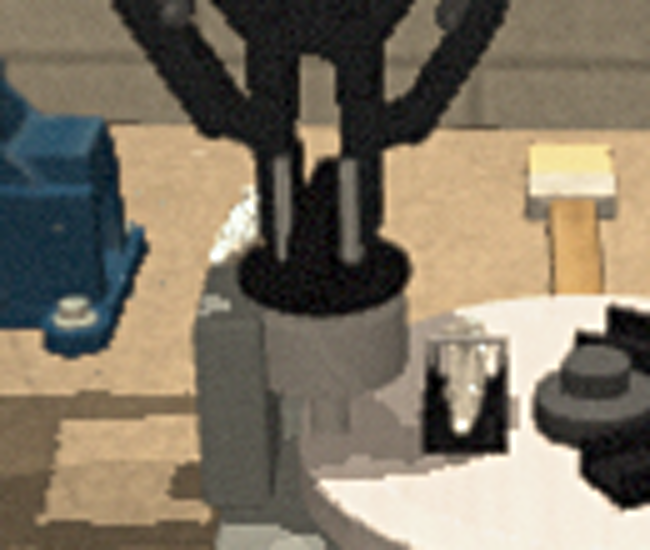

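The wing is now edge-on at (320,210) between the fingers, so it has turned about 1.6 rad and the flange is down. Keep going to the stop.

step_arm:
  series: [0, 0, 0.0003, 0.1, 0, 0, 0.0005, 0.2, 0, 0, 0.0008, 0.3, 0, 0, 0.001, 0.4, 0, 0, 0.0013, 0.5, 0, 0, 0.0016, 0.6, 0, 0, 0.0018, 0.7, 0, 0, 0.0021, 0.8]

```text
time: 14.95
tool_pos: [0.4841, 0.0726, 0.0972]
tcp_rot: [2.938, 1.113, 0.007]
wrist_force: [3.4, 6.3, 8.4]
width: 0.158
grip_force: 62.0
```

```bash
python3 -c "
from h import *
go([.482,.072,.112],-1.58);print(monitor.read_state()['torque'],monitor.read_state()['wrist_force'])"
```

```text
t 14.95 pos [0.4841 0.0726 0.0972] ywy -0.847 q6 0.943 d [-0.0019 -0.0009 -0.0149] turn 0.7334843035917318
[ 1.11844798 -0.48740856  0.04884467] [3.41310246 6.32966708 8.43085766]
```

step_arm:
  series: [0, 0, 0, 0.07, 0, 0, 0, 0.14, 0, 0, 0, 0.2]

```text
time: 15.32
tool_pos: [0.4835, 0.0717, 0.0974]
tcp_rot: [3.029, 0.825, 0.004]
wrist_force: [-0.0, 3.3, 11.8]
width: 0.167
grip_force: 110.6
```

```bash
python3 -c "
from h import *
go([.482,.072,.112],-1.58);print(monitor.read_state()['torque'],monitor.read_state()['wrist_force'])"
```

```text
t 15.32 pos [0.4835 0.0717 0.0974] ywy -1.039 q6 1.138 d [-0.0011 -0.001  -0.0146] turn 0.5408880465121586
[0.30767706 0.11078504 1.49809089] [-0.04408654  3.31340011 11.83159975]
```

The moment jumped to 1.5 N m, so the knob is at its stop. I'll ease off, release and lift.

step_arm:
  series: [0, 0, 0, -0.08, 0, 0, 0, -0.08]

```text
time: 15.58
tool_pos: [0.4841, 0.0725, 0.0972]
tcp_rot: [2.995, 0.947, 0.007]
wrist_force: [3.6, 6.0, 5.1]
width: 0.16
grip_force: 72.2
```

step_arm:
  series: [0, 0, 0, 0, 0, 0, 0, 0, 0, 0, 0, 0, 0, 0, 0, 0]
  gripper: 0.5

```text
time: 16.08
tool_pos: [0.4813, 0.0715, 0.095]
tcp_rot: [-2.998, -0.94, 0.002]
wrist_force: [-0.2, 0.7, 0.4]
width: 0.504
grip_force: 0.0
```

step_arm:
  series: [0, 0, -0.05, 0, 0, 0, -0.1, 0, 0, 0, -0.15, 0, -0.06, 0.06, -0.15, 0, -0.12, 0.12, -0.15, 0, -0.12, 0.18, -0.15, 0, -0.12, 0.2, -0.15, 0, -0.12, 0.2, -0.15, 0]

```text
time: 17.08
tool_pos: [0.4981, -0.1642, 0.2452]
tcp_rot: [2.999, 0.933, -0.001]
wrist_force: [-0.2, 0.9, -0.3]
width: 0.5
grip_force: 0.0
```

```bash
python3 -c "
from h import *
go([.482,.072,.112],-1.58)
d=[]
for n,(a,b,c,e) in dict(top=(150,285,215,345),side=(150,260,170,300)).items():
    p=viewer.read_camera(n); d.append(cv2.resize(p['image'][a:b,c:e,::-1],(390,405),interpolation=cv2.INTER_CUBIC))
    r=viewer.spot_point(p,'knob_grip'); print(r[:1], r and at_z(p,r[0]['point'],.106))
cv2.imwrite('pics/c6.png',np.hstack(d))"
```

```text
t 17.07 pos [ 0.4981 -0.1642  0.2452] ywy -0.968 q6 0.603 d [ 0.1208 -0.2037  0.1331] turn 0.6124003946540636
[{'point': [281.8, 256.6], 'score': 0.58}] [0.48092687 0.06894539 0.106     ]
[{'point': [231.3, 193.5], 'score': 0.7}] [0.4773468  0.08227783 0.106     ]
```

View pics/c6.png

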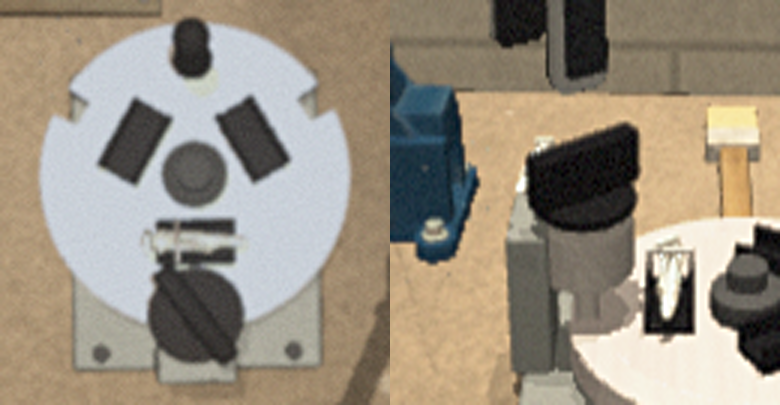

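The wing now runs from (160,270) to (230,355), about 2.45 rad clockwise from its start. The flange sits on the bush and the plate is indexed. Handing in.

```bash
python3 -c "
from h import *
print(job.finish_job())"
```

```text
the job is handed in; nothing more can be done
None
```

I turned the loaded cradle to the stand, pushed the bolt into its notch and screwed the knob about 2.45 rad clockwise to its stop, moving nothing else that I know of; the job was handed in at about 17 s, and no verdict came back.

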